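# Dial the colour code and stand the gauge-lens case open

## Task

The grey case of gauge lenses is locked by three star wheels with six coloured faces each. Turn the wheels by their lugs until the code faces lie squarely uppermost, from the robot's left to its right: yellow, blue, green. Then, with the code still set, fold the blue lid up by its handle until it stands upright, leave it standing there by itself, and leave the other things on the counter where they are.

Things in the scene. Friction and masses are not known exactly. Their poses are not given: they have to be found in the camera images.
- case: Grey metal case, fixed, 215 mm deep (x), 230 wide (y). Origin on the counter below the middle of the wheels' axle line; x from the wheels to the lid's hinge (away from the robot), y along the axle to the left, z up. Lock at x = -50 to 50 mm (front wall 54 mm high, end cheeks at y = +-111 mm, 68 high); store with lid at x = 50 to 165 mm, 88 high.
- wheel_left (a joint): Left star wheel, rad, endless (may read plus or minus 2 pi). Grows as the wheel's top rolls away from the robot (case +x). 0 = red face squarely uppermost, pi/3 yellow, 2pi/3 green, pi blue, 4pi/3 white, 5pi/3 black. Code: yellow, pi/3. Axle level, along the case's y. Stays where it is left (dry friction, about 2 N at a lug).
- wheel_middle (a joint): Middle star wheel, rad, endless (may read plus or minus 2 pi). Grows as the wheel's top rolls away from the robot (case +x). 0 = red face squarely uppermost, pi/3 yellow, 2pi/3 green, pi blue, 4pi/3 white, 5pi/3 black. Code: blue, pi (or -pi). Axle level, along the case's y. Stays where it is left (dry friction, about 2 N at a lug).
- wheel_right (a joint): Right star wheel, rad, endless (may read plus or minus 2 pi). Grows as the wheel's top rolls away from the robot (case +x). 0 = red face squarely uppermost, pi/3 yellow, 2pi/3 green, pi blue, 4pi/3 white, 5pi/3 black. Code: green, 2pi/3. Axle level, along the case's y. Stays where it is left (dry friction, about 2 N at a lug).
- axle_left (a point): Centre of the left wheel on its axle; x = 0, y = +66 mm, z = 60 mm in the case frame (left = the robot's left). All wheels alike: drum radius 28 mm, 30 mm wide, six coloured faces; at the six corners between faces (30 deg either side of a face's middle) a straight radial grey lug 6 mm thick, 30 mm wide, out to 48 mm from the axle. A fingertip enters from above between two lugs and pushes one, up to 80 deg a stroke.
- axle_middle (a point): Centre of the middle wheel on its axle; x = 0, y = 0 mm, z = 60 mm in the case frame (left = the robot's left). Beside each wheel, centred 24 mm to its right, is a steel lock ring (6 mm thick, 26 mm radius) with a gap for a brass pin of the lid: it runs free with all three wheels within about 0.2 rad of their code, rubs beyond that, and is blocked when a wheel is off by 0.5 rad or more.
- axle_right (a point): Centre of the right wheel on its axle; x = 0, y = -66 mm, z = 60 mm in the case frame (left = the robot's left). 
- lid (a joint): Hinge of the blue lid, rad: 0 = shut, grows as its front edge rises and folds away from the robot, pi/2 = upright, stop at 1.9. Stiff hinge (0.22 N m friction): it stays at any angle. The lid weighs 0.28 kg. While a wheel is well off its code it gives only about 0.06 rad and then blocks.
- lid_hinge (a point): Middle of the lid's hinge line, which runs along the case's y; at x = 155 mm, z = 92 mm in the case frame. The lid panel is 7 mm thick, 226 mm wide and reaches 105 mm from the hinge towards the wheels.
- lid_bar (a point): Middle of the lid's handle bar: an aluminium loop that stands on the lid; its top bar is 10 mm thick, along the case's y, 100 mm long, 90 mm clear between its two legs, 52 mm clear above the lid. With the lid shut it is 75 mm in front of the hinge line and 56 mm above it, so a push of about 7 N on it, away from the robot, folds an unlocked lid up.
- cleaner_mid (a point): Bystander: clear cleaner bottle, 52 mm diameter, 130 mm high; its centre half-way up.
- jar_mid (a point): Bystander: amber jar, 68 mm diameter, 70 mm high; its centre half-way up.
- driver_grip (a point): Bystander: red screwdriver lying flat, 160 mm long; middle of its handle.
- job_tray_in (a point): Bystander: open blue job tray, 150 x 200 x 35 mm; middle of its inner floor.
- carton_mid (a point): Bystander: cardboard box 100 x 75 x 60 mm; its centre.
- spectacles_mid (a point): Bystander: black spectacles standing on the counter, 140 x 130 x 54 mm; a point in the middle of them, 27 mm up.
- cup_rim (a point): Bystander: white cup, 72 mm diameter, 90 mm high; centre of its mouth.

How it is judged:
By the outcome, as a careful person would: the job done as asked, in the order asked, and still so for the second after the job is handed in, with the robot touching nothing.
It also fails if it takes over 61 s, if anything falls off the work surface, if the arm or the gripper's body presses on something with over 40 N, if the wrist force passes 120 N, or if a joint passes its speed limit or range.

## Robot

A 6-joint arm with a two-finger parallel gripper is mounted at the origin on the work surface. World frame = base frame: x ahead of the robot, y to its left, z up, the work surface at z = 0. Lengths are in m, angles in rad, forces in N, time in s.
With the tool pointing down it reaches from about 0.35 to 0.775 m from the base axis. Payload 7.3 kg.
Tool frame: the origin (TCP) lies between the finger pads; the fingertips stand 25 mm ahead of it and the grasp point (between the pads) lies 6 mm ahead of it; y points along the fingers, z is the direction in which the jaws open and shut, and the axes are right-handed (so a half turn about y gives the same grasp; the last joint's range is limited). The gripper opens to 92 mm and grips with 3 to 60 N. Pads are 19 mm wide; open, the fingers measure 130 mm over their backs; the gripper's body (75 mm by 190 mm) begins 47 mm behind the grasp point.
Start: joints at [1.13, 0.342, 1.524, -0, 1.275, -0.146], TCP at [0.153, 0.502, 0.252] pointing down, gripper open.
Joint ranges: [-2.53, 2.53], [-0.77, 2.02], [0.04, 2.7], [-1, 4.14], [0.28, 2.66], [-3.11, 3.11]. Speed limits (rad/s): [2.57, 2.57, 3.14, 3.14, 3.14, 3.14].

## Interface

Orientations are given as [roll, pitch, yaw] about the fixed x, y, z axes, in that order (R = Rz(yaw) Ry(pitch) Rx(roll)).
In Python, from cell import sensors, read_camera, hand_in gives the robot as it stands. The module is installed in compiled form; this text tells all that it offers.
- The arm moves only by the tool send_rows, never from a script. Its argument "motion" is a list that holds one entry, the list of rows, each a list of 4 numbers: the shift along the tool's x, y, z in m, then the turn about the tool's y in degrees. In form: [[[tx, ty, tz, twist], ...]]. A call has 1 to 8 rows; each row is the pose to reach, as a shift and turn from the pose measured when the call began, along the tool's axes at that moment; what a row does not reach only later rows make up. A row lasts 1/10 s, in which the tool goes at most 50 mm and 8.59 degrees, less where a joint would pass 70% of its speed; a pose out of reach is approached as far as the arm can. A call with a gripper value outside its range is refused whole. "gripper" is the opening, from 0 (shut) to 1 (fully open), set as the call begins (left out, the last holds). The fingers move at their own pace and stop on an object; "grip_force" is the grip in N (left out, the last holds). Time passes only in rows, so rows that repeat a pose let the fingers close. It gives the time, the measured TCP pose, the force and the opening at its end, in the units of the state.
- sensors.observe(): the state, without advancing time (a new reading comes with each control period).
- read_camera(name): name is "side" or "top" or "wrist"; returns a dict with "frame" (384x512x3 uint8, red, green, blue), "fx", "fy", "cx", "cy" (pixels), "extrinsics" (4x4, takes a point from world to camera coordinates). Camera axes: x right, y up, looking along -z (the intrinsics and any distortion apply to the point x, -y, -z); pixel columns grow to the right and rows downward; lengths in m; the calibration is good to about 2 mm. A picture is of the moment at which its call begins. There is no depth.
- hand_in(): hands the job in, once; it reports no verdict.
The state is a dict: "time": time; "qpos": joint angles; "qvel": joint speeds; "joint_efforts": joint torques, N m; "tool_pos": TCP position; "tool_rot": TCP orientation; "contact_force": force on the tool from outside, world axes, zero at the start; "torque": the same for the moment, N m; "opening": finger opening in m.
Only numpy, scipy, OpenCV 4.12 (cv2) and the standard library are available. Lean on these libraries where they do the work, as an engineer would, in place of code of your own. Each camera call takes 0.05 s, during which the arm holds its last target.

## Working session

There is one attempt and no reset: what is moved stays moved. The work goes in short steps, Python scripts to look and compute and a tool call to move; the robot and the scene stay as the last step left them, time stands still between calls to the robot, and variables do not carry over. Pictures are saved under pics/ and viewed, and the job is handed in when it is done.

Besides the shell and the picture viewer there is one more tool, called after ">>>" as name(argument=value, ...), one argument or row to a line, values as JSON. send_rows: Moves the arm, as the interface text tells. Its arguments: {"type":"object","properties":{"motion":{"type":"array"},"gripper":{"type":"number"},"grip_force":{"type":"number"}},"required":["motion"]}

```bash
mkdir -p pics; python3 - <<'E'
from cell import sensors, read_camera
import cv2,numpy as np
s=sensors.observe();print({k:np.round(v,3) for k,v in s.items()})
for n in("side","top","wrist"):
    c=read_camera(n);cv2.imwrite(f"pics/{n}0.png",c["frame"][:,:,::-1])
    print(n,c["fx"],c["fy"],c["cx"],c["cy"],[k for k in c]);print(np.round(c["extrinsics"],3).tolist())
E
```

```text
{'time': np.float64(0.0), 'qpos': array([ 1.13 ,  0.343,  1.525, -0.   ,  1.275, -0.146]), 'qvel': array([-0.001, -0.001,  0.001,  0.001, -0.002, -0.   ]), 'joint_efforts': array([ -0.   , -43.124, -24.422,   0.072,   0.056,  -0.   ]), 'tool_pos': array([0.152, 0.502, 0.251]), 'tool_rot': array([-1.572,  0.   , -0.295]), 'contact_force': array([ 0.329,  0.1  , -0.062]), 'torque': array([ 0.006, -0.073,  0.047]), 'opening': np.float64(0.092)}
side 383.52509184139365 383.52509184139365 258.3120687110461 193.05934850666725 ['frame', 'fx', 'fy', 'cx', 'cy', 'extrinsics']
[[0.73, -0.684, 0.01, -0.45], [0.516, 0.56, 0.649, -0.288], [-0.449, -0.468, 0.761, -1.1], [0.0, 0.0, 0.0, 1.0]]
top 480.0933871214431 480.0933871214431 250.52313116349927 193.95567678026563 ['frame', 'fx', 'fy', 'cx', 'cy', 'extrinsics']
[[-0.017, -1.0, 0.001, -0.09], [0.985, -0.017, 0.173, -0.523], [-0.173, 0.004, 0.985, -1.66], [0.0, 0.0, 0.0, 1.0]]
wrist 267.4020650130473 267.4020650130473 255.67757127133797 190.9782737420319 ['frame', 'fx', 'fy', 'cx', 'cy', 'extrinsics']
[[0.291, 0.957, -0.002, -0.524], [-0.911, 0.277, -0.306, 0.038], [-0.292, 0.091, 0.952, -0.393], [0.0, 0.0, 0.0, 1.0]]
```

View pics/side0.png

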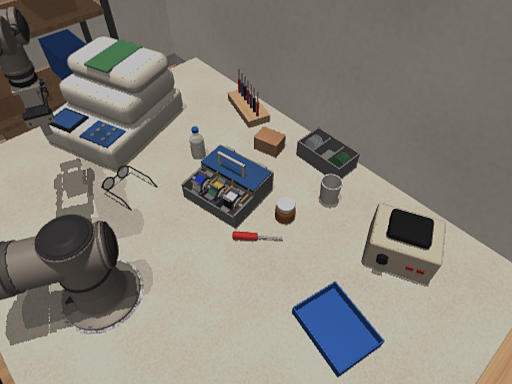

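View pics/top0.png

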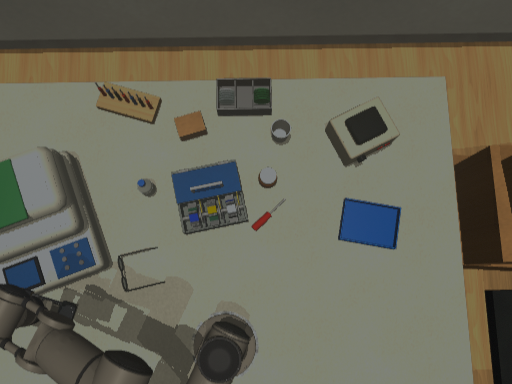

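View pics/wrist0.png

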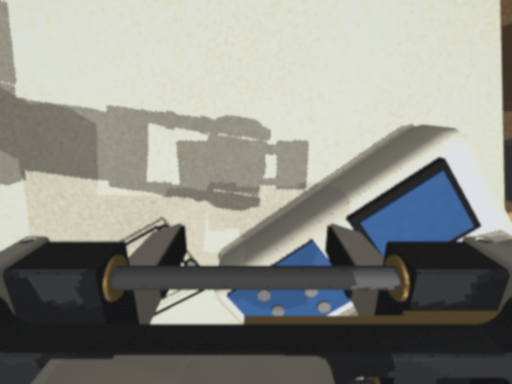

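The case sits near (210,195) in the top view and (230,185) in the side view. Next I enlarge both crops.

```bash
cat > h.py <<'E'
import numpy as np,cv2
from cell import sensors, read_camera
def proj(c,P):
    P=np.atleast_2d(P);E=c["extrinsics"];q=P@E[:3,:3].T+E[:3,3]
    return np.stack([c["cx"]+c["fx"]*q[:,0]/-q[:,2],c["cy"]+c["fy"]*-q[:,1]/-q[:,2]],1)
def ray(c,uv):
    E=c["extrinsics"];R=E[:3,:3];o=-R.T@E[:3,3]
    d=R.T@np.array([(uv[0]-c["cx"])/c["fx"],-(uv[1]-c["cy"])/c["fy"],-1]);return o,d
def onz(c,uv,z):
    o,d=ray(c,uv);return o+d*(z-o[2])/d[2]
def crop(n,name,x0,y0,w,h,k):
    c=read_camera(n);f=c["frame"][y0:y0+h,x0:x0+w,::-1]
    cv2.imwrite(f"pics/{name}.png",cv2.resize(f,None,fx=k,fy=k,interpolation=cv2.INTER_CUBIC));return c
E
python3 - <<'E'
from h import *
crop("top","tz",165,155,90,85,7);crop("side","sz",175,140,105,90,7)
E
```

```text
(no output)
```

View pics/tz.png

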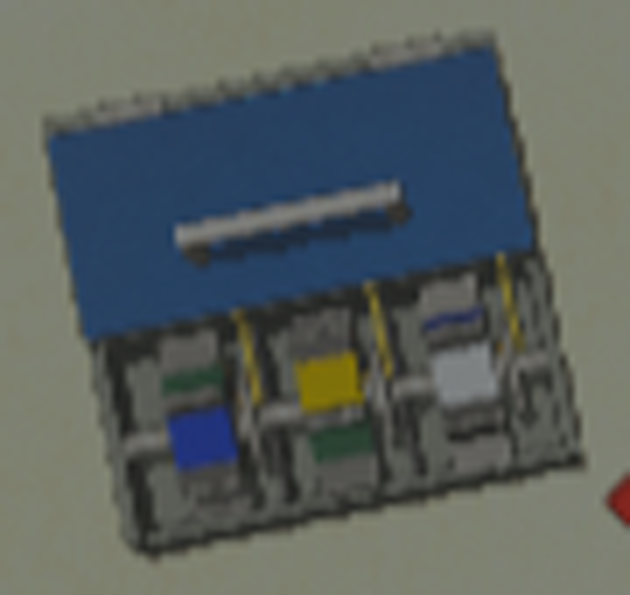

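View pics/sz.png

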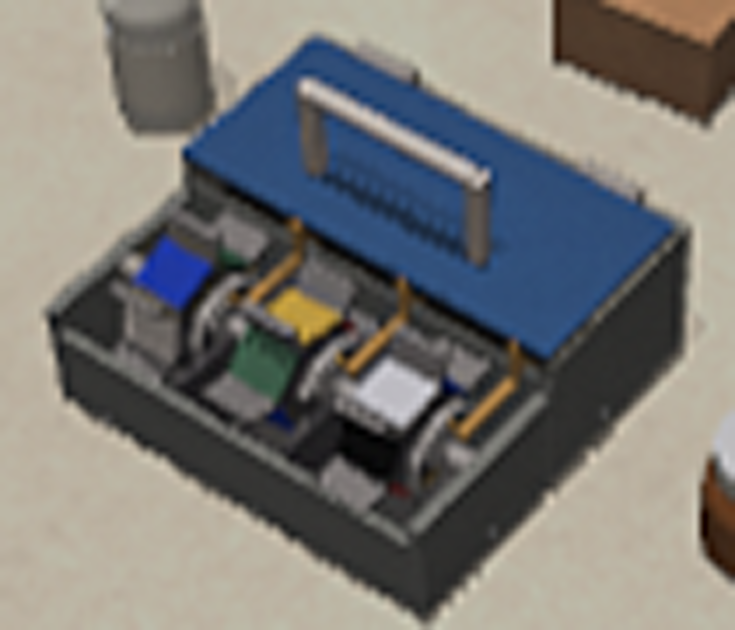

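Left wheel shows blue (code yellow, so about -120°), middle shows yellow (needs +120°) and right shows white (needs -120°). The lid's corners in the enlarged top view are near (48,130), (493,42), (537,248) and (87,337). I'll work out the case pose from the lid mask.

```bash
cat >> h.py <<'E'
def lidmask(c,roi):
    h=cv2.cvtColor(c["frame"],cv2.COLOR_RGB2HSV);m=cv2.inRange(h,(98,110,40),(118,255,255))
    z=np.zeros_like(m);x0,y0,x1,y1=roi;z[y0:y1,x0:x1]=m[y0:y1,x0:x1]
    z=cv2.morphologyEx(z,cv2.MORPH_CLOSE,np.ones((9,9)));z=cv2.morphologyEx(z,cv2.MORPH_OPEN,np.ones((7,7)))
    return max(cv2.findContours(z,cv2.RETR_EXTERNAL,cv2.CHAIN_APPROX_NONE)[0],key=cv2.contourArea)
E
python3 - <<'E'
from h import *
from scipy.optimize import least_squares
def quad(k):
    hull=cv2.convexHull(k)
    return cv2.approxPolyN(hull,4,ensure_convex=True).reshape(-1,2)
for n,roi in (("top",(168,155,250,210)),("side",(190,140,280,205))):
    c=read_camera(n);k=lidmask(c,roi)
    print(n,cv2.contourArea(k),k.reshape(-1,2).min(0),k.reshape(-1,2).max(0))
    q=quad(k);P=np.array([onz(c,u+0.0,.0955) for u in q]);print(q.tolist());print(P.round(4).tolist())
    r=cv2.minAreaRect(P[:,:2].astype(np.float32)*1000);print(r)
E
```

```text
top 1809.5 [173 163] [239 201]
[[241, 192], [177, 203], [172, 174], [235, 161]]
[[0.5205, -0.0664, 0.0955], [0.4858, 0.1539, 0.0955], [0.5881, 0.1722, 0.0955], [0.6308, -0.047, 0.0955]]
((556.2633666992188, 53.25409698486328), (111.93821716308594, 223.31231689453125), 9.998092651367188)
side 1370.0 [205 148] [267 188]
[[271, 172], [250, 193], [200, 162], [220, 145]]
[[0.6279, -0.0484, 0.0955], [0.5137, -0.0692, 0.0955], [0.4817, 0.1501, 0.0955], [0.5866, 0.1701, 0.0955]]
((550.9077758789062, 50.604164123535156), (116.00110626220703, 222.3745574951172), 10.300321578979492)
```

The lid mask gives a case yaw of about 10° and an origin near (0.453, 0.034), and the two views agree to about 5 mm. I'll move above the case for a wrist view.

>>> send_rows(
  motion=[
    [[0.37,-0.03,-0.38,-27],[0.37,-0.03,-0.38,-27],[0.37,-0.03,-0.38,-27],[0.37,-0.03,-0.38,-27],[0.37,-0.03,-0.38,-27],[0.37,-0.03,-0.38,-27],[0.37,-0.03,-0.38,-27],[0.37,-0.03,-0.38,-27]],
  ],
  gripper=0,
  grip_force=20,
)

```text
time: 1.15
tool_pos: [0.3306, 0.1575, 0.274]
tool_rot: [-1.571, -0.001, 0.177]
contact_force: [1.4, -0.2, -1.5]
opening: 0.0326
```

>>> send_rows(
  motion=[
    [[0.04,0,-0.14,0],[0.04,0,-0.14,0],[0.04,0,-0.14,0],[0.04,0,-0.14,0],[0.04,0,-0.14,0]],
  ],
)

```text
time: 1.65
tool_pos: [0.3946, 0.026, 0.2739]
tool_rot: [-1.57, -0.0, 0.174]
contact_force: [0.1, 0.4, 0.9]
opening: 0.0003
```

```bash
python3 - <<'E'
from h import *
s=sensors.observe();print(s["time"],s["tool_pos"].round(4),s["tool_rot"].round(4),s["opening"])
c=read_camera("wrist");cv2.imwrite("pics/w1.png",cv2.resize(c["frame"][:,:,::-1],None,fx=1.5,fy=1.5,interpolation=cv2.INTER_CUBIC))
E
```

```text
1.65 [0.3946 0.026  0.2739] [-1.5703e+00 -3.0000e-04  1.7360e-01] 0.0002704496078120227
```

View pics/w1.png

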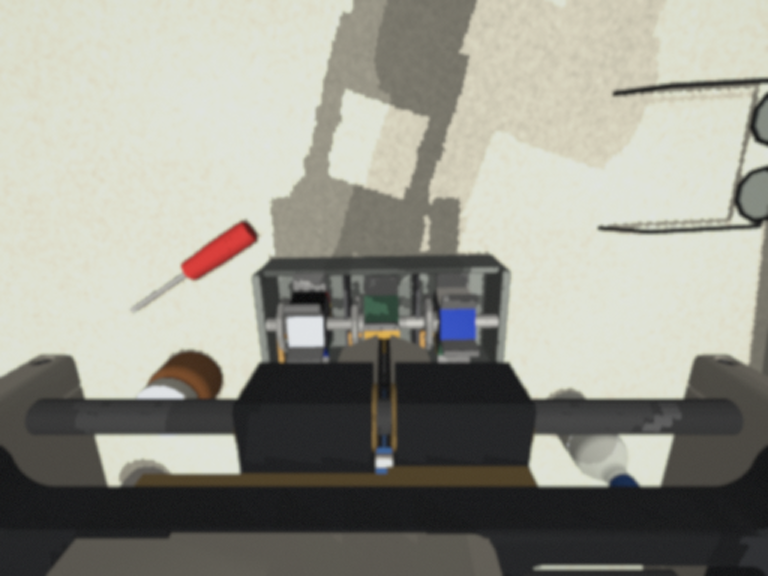

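The wrist picture shows the case at (380,310): white at (305,330), green at (378,307) and blue at (458,322), with the rear hidden by the fingers. I'll move ahead and lower.

>>> send_rows(
  motion=[
    [[0.05,0.03,0.01,0],[0.08,0.05,0.01,0],[0.08,0.05,0.01,0],[0.08,0.05,0.01,0]],
  ],
)

```text
time: 2.1
tool_pos: [0.4704, 0.0527, 0.223]
tool_rot: [-1.569, 0.003, 0.179]
contact_force: [-1.0, -0.3, 0.7]
opening: 0.0003
```

```bash
python3 - <<'E'
from h import *
s=sensors.observe();print(s["time"],s["tool_pos"].round(4),s["tool_rot"].round(4))
c=read_camera("wrist");E=c["extrinsics"];print((-E[:3,:3].T@E[:3,3]).round(3),E[2,:3].round(3))
np.savez("w2.npz",**c)
f=c["frame"][60:360,110:410,::-1]
cv2.imwrite("pics/w2.png",cv2.resize(f,(600,600),interpolation=cv2.INTER_CUBIC))
E
```

```text
2.1 [0.4704 0.0527 0.223 ] [-1.5694  0.0027  0.1791]
[0.389 0.037 0.357] [-0.298 -0.055  0.953]
```

View pics/w2.png

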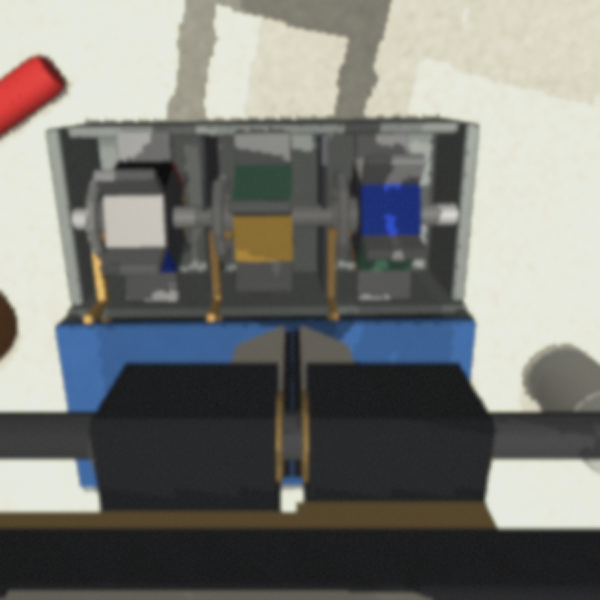

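The crop clearly shows the front corners at (48,128) and (478,123), the lid front corners at (60,322) and (473,320), and the axle ends at (78,217) and (450,214). I'll fit the pose from these and work out face angles.

```bash
python3 - <<'E'
from h import *
c=dict(np.load("w2.npz"))
U=lambda u,v:(110+u/2,60+v/2)
L=onz(c,U(473,320),.0955);R=onz(c,U(60,322),.0955)
a=np.array([np.arctan2(-(L-R)[0],(L-R)[1])]);print("lid front",L.round(4),R.round(4),np.linalg.norm(L-R).round(4),a)
for nm,l,r,z in(("cheek",(478,123),(48,128),.068),("axle",(450,214),(78,217),.064)):
    l=onz(c,U(*l),z);r=onz(c,U(*r),z);print(nm,l.round(4),r.round(4),np.linalg.norm(l-r).round(4),np.arctan2(-(l-r)[0],(l-r)[1]).round(4))
yaw=.178;ex=np.array([np.cos(yaw),np.sin(yaw),0]);M=(L+R)/2;print("origin from lid",(M-ex*.05).round(4))
# face middles: quads in crop: near and far edge mids -> plane faces; list rays in case frame
E
python3 - <<'E'
from h import *
# bar from top & side cameras
for n,roi in(("top",(185,175,230,192)),("side",(214,148,250,180))):
    c=read_camera(n);print(n)
E
```

```text
lid front [0.4854 0.1531 0.0955] [ 0.5253 -0.0626  0.0955] 0.2194 [0.18301547]
cheek [0.3868 0.1366 0.068 ] [ 0.4292 -0.0847  0.068 ] 0.2253 0.1895
axle [0.4371 0.1365 0.064 ] [ 0.4756 -0.0679  0.064 ] 0.2079 0.1862
origin from lid [0.4561 0.0364 0.0955]
top
side
```

```bash
cat >> h.py <<'E'
def frame(o,yaw):
    return np.array([[np.cos(yaw),-np.sin(yaw),0],[np.sin(yaw),np.cos(yaw),0],[0,0,1]]),np.array([o[0],o[1],0])
def tow(P,o,yaw):
    R,t=frame(o,yaw);return np.atleast_2d(P)@R.T+t
E
python3 - <<'E'
from h import *
from scipy.optimize import least_squares
c=dict(np.load("w2.npz"));ct=read_camera("top");cs=read_camera("side")
U=lambda u,v:(110+u/2,60+v/2)
A=[]
f=.0885
for p,uv in(((.05,.113,f),U(473,320)),((.05,-.113,f),U(60,322)),((0,.1,.060),U(450,214)),((0,-.1,.06),U(78,217))):A.append((c,p,uv,1 if p[0]>0 else .5))
t=.0955;K=lambda u,v:(165+u/7,155+v/7)
for p,uv in(((.05,.113,t),K(87,337)),((.05,-.113,t),K(537,250)),((.155,.113,t),K(47,132)),((.155,-.113,t),K(494,42))):A.append((ct,p,uv,1))
S=lambda u,v:(175+u/7,140+v/7)
for p,uv in(((.05,.113,t),S(184,152)),((.05,-.113,f),S(547,360)),((.155,.113,t),S(318,38)),((.155,-.113,t),S(690,230))):A.append((cs,p,uv,1))
B=[(ct,(.08,0,.153),K(288,215)),(cs,(.08,0,.148),S(397,130))]
def res(x,cams=None):
    return np.concatenate([w*(proj(k,tow(p,x[:2],x[2]))[0]-uv)*(-np.linalg.inv(np.eye(1))[0,0]) for k,p,uv,w in A if cams is None or k is cams])
for cam in(c,ct,cs,None):
    r=least_squares(res,[.455,.035,.18],args=(cam,),loss="soft_l1");print(r.x.round(4),r.fun.round(1))
x=r.x;np.save("pose.npy",x)
for k,p,uv in B:print("bar resid",(proj(k,tow(p,x[:2],x[2]))[0]-uv).round(2))
for nm,y in(("L",.066),("M",0),("R",-.066)):
  for a in(.028,.0245):
    print(nm,a,[(d,((proj(c,tow((a*np.sin(np.radians(d)),y,.06+a*np.cos(np.radians(d))),x[:2],x[2]))[0]-(110,60))*2).round(0).tolist()) for d in range(-60,41,10)])
E
```

```text
[0.4589 0.0362 0.1835] [-0.4  0.4  0.4  0.3  1.7 -1.  -3.2 -0.7]
[0.4567 0.0331 0.1844] [ 0.3 -0.1  0.1  0.4 -0.2 -0.1 -0.2 -0.3]
[0.4573 0.0289 0.1855] [ 0.2  0.1 -0.8 -1.5 -0.3  0.5  0.9  0.4]
[0.4586 0.0352 0.1816] [ 0.5  0.6  1.4  0.9  2.1 -0.8 -2.7 -0.4  0.9  0.6  0.6  0.9  0.3  0.6
  0.3  0.2  0.9  1.3  0.3 -0.3  0.3  1.5  1.9  1.5]
bar resid [-0.33 -1.12]
bar resid [-1.01 -0.1 ]
L 0.028 [(-60, [388.0, 179.0]), (-50, [389.0, 185.0]), (-40, [390.0, 193.0]), (-30, [390.0, 202.0]), (-20, [391.0, 211.0]), (-10, [391.0, 220.0]), (0, [390.0, 230.0]), (10, [390.0, 239.0]), (20, [389.0, 247.0]), (30, [388.0, 254.0]), (40, [386.0, 259.0])]
L 0.0245 [(-60, [387.0, 184.0]), (-50, [388.0, 190.0]), (-40, [389.0, 196.0]), (-30, [389.0, 204.0]), (-20, [389.0, 212.0]), (-10, [389.0, 220.0]), (0, [389.0, 228.0]), (10, [389.0, 236.0]), (20, [388.0, 243.0]), (30, [387.0, 249.0]), (40, [386.0, 254.0])]
M 0.028 [(-60, [263.0, 179.0]), (-50, [263.0, 186.0]), (-40, [263.0, 193.0]), (-30, [263.0, 202.0]), (-20, [263.0, 211.0]), (-10, [263.0, 221.0]), (0, [263.0, 230.0]), (10, [263.0, 239.0]), (20, [263.0, 247.0]), (30, [264.0, 254.0]), (40, [264.0, 260.0])]
M 0.0245 [(-60, [263.0, 184.0]), (-50, [263.0, 190.0]), (-40, [263.0, 197.0]), (-30, [263.0, 204.0]), (-20, [263.0, 212.0]), (-10, [263.0, 220.0]), (0, [263.0, 229.0]), (10, [263.0, 236.0]), (20, [264.0, 243.0]), (30, [264.0, 249.0]), (40, [264.0, 254.0])]
R 0.028 [(-60, [138.0, 180.0]), (-50, [137.0, 186.0]), (-40, [136.0, 194.0]), (-30, [135.0, 202.0]), (-20, [134.0, 212.0]), (-10, [135.0, 221.0]), (0, [135.0, 231.0]), (10, [136.0, 239.0]), (20, [138.0, 247.0]), (30, [140.0, 254.0]), (40, [142.0, 260.0])]
R 0.0245 [(-60, [140.0, 185.0]), (-50, [138.0, 190.0]), (-40, [137.0, 197.0]), (-30, [137.0, 205.0]), (-20, [136.0, 213.0]), (-10, [137.0, 221.0]), (0, [137.0, 229.0]), (10, [138.0, 237.0]), (20, [139.0, 244.0]), (30, [141.0, 250.0]), (40, [143.0, 255.0])]
```

The face columns match the model. Rolled angles: left blue about -22°, middle yellow about +9°, right white about -10°. So the wheels need about -98°, +111° and -110°, two strokes each. I'll start with the middle wheel.

```bash
cat >> h.py <<'E'
O=(.4582,.0350);YAW=.182
def st(show=True):
    s=sensors.observe();R,t=frame(O,YAW);p=(s["tool_pos"]-t)@R
    if show:print("t",round(float(s["time"]),2),"case xyz mm",(p*1000).round(1),"rot",s["tool_rot"].round(4),"F",(s["contact_force"]@R).round(1))
    return p
E
python3 -c "
from h import *
st()"
```

```text
t 2.35 case xyz mm [ 15.3  13.6 225.3] rot [-1.5708 -0.0026  0.1763] F [ 0.1 -0.3 -0. ]
```

>>> send_rows(
  motion=[
    [[-0.052,0,-0.012,-0.3],[-0.052,0.04,-0.012,-0.3],[-0.052,0.08,-0.012,-0.3],[-0.052,0.106,-0.012,-0.3],[-0.052,0.106,-0.012,-0.3],[-0.052,0.106,-0.012,-0.3]],
  ],
)

```text
time: 2.95
tool_pos: [0.4223, 0.0301, 0.1202]
tool_rot: [-1.571, -0.004, 0.181]
contact_force: [0.3, 1.0, 0.6]
opening: 0.0002
```

```bash
python3 -c "
from h import *
st()"
```

```text
t 2.95 case xyz mm [-36.2   1.7 120.2] rot [-1.5711 -0.0036  0.1813] F [0.5 0.9 0.6]
```

>>> send_rows(
  motion=[
    [[0.007,0.001,0,0],[0.014,0.001,0,0],[0.021,0.001,0,0],[0.028,0.001,0,0],[0.035,0.001,0,0],[0.041,0.001,0,0],[0.047,0.001,0,0],[0.047,0.001,0,0]],
  ],
)

```text
time: 3.75
tool_pos: [0.4696, 0.0387, 0.1194]
tool_rot: [-1.571, -0.005, 0.181]
contact_force: [-1.5, 0.0, 0.4]
opening: 0.0004
```

```bash
python3 - <<'E'
from h import *
st()
c=read_camera("wrist");np.savez("w3.npz",**c)
cv2.imwrite("pics/w3.png",cv2.resize(c["frame"][60:360,110:410,::-1],(600,600),interpolation=cv2.INTER_CUBIC))
E
```

```text
t 3.75 case xyz mm [ 11.9   1.6 119.4] rot [-1.5712 -0.0046  0.1814] F [-1.5  0.3  0.4]
```

View pics/w3.png

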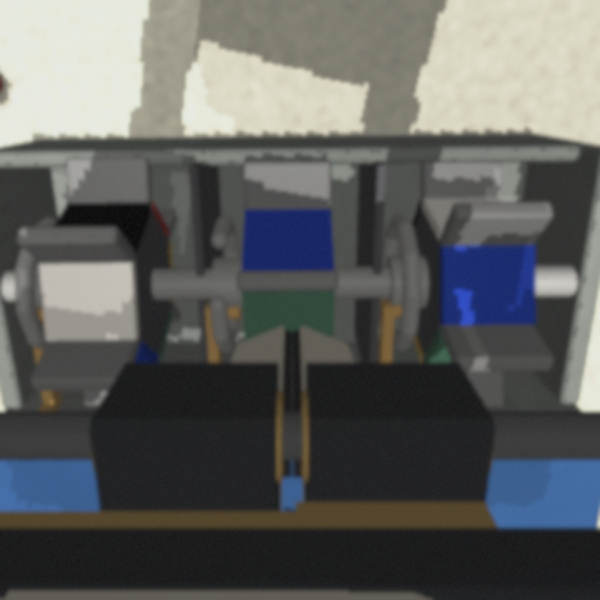

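The stroke worked: green is now up and blue is on the near side at (288,240), with a force of 1.5 N. Now the second stroke.

>>> send_rows(
  motion=[
    [[0,-0.026,0,0],[-0.025,-0.026,0,0],[-0.052,-0.026,0,0],[-0.052,-0.013,0,0],[-0.052,0,0,0],[-0.052,0,0,0]],
  ],
)

```text
time: 4.4
tool_pos: [0.4177, 0.0293, 0.1185]
tool_rot: [-1.571, -0.004, 0.181]
contact_force: [0.6, -0.3, -0.7]
opening: 0.0006
```

>>> send_rows(
  motion=[
    [[0.007,0,0,0],[0.014,0,0,0],[0.021,0,0,0],[0.028,0,0,0],[0.035,0,0,0],[0.041,0,0,0],[0.045,0,0,0],[0.045,0,0,0]],
  ],
)

```text
time: 5.2
tool_pos: [0.4626, 0.0375, 0.1186]
tool_rot: [-1.571, -0.004, 0.181]
contact_force: [-1.0, -0.3, -0.5]
opening: 0.0005
```

```bash
python3 - <<'E'
from h import *
st()
c=read_camera("wrist");np.savez("w4.npz",**c)
cv2.imwrite("pics/w4.png",cv2.resize(c["frame"][60:360,110:410,::-1],(600,600),interpolation=cv2.INTER_CUBIC))
E
```

```text
t 5.2 case xyz mm [  4.8   1.6 118.6] rot [-1.5709 -0.0043  0.1811] F [-1.  -0.1 -0.5]
```

View pics/w4.png

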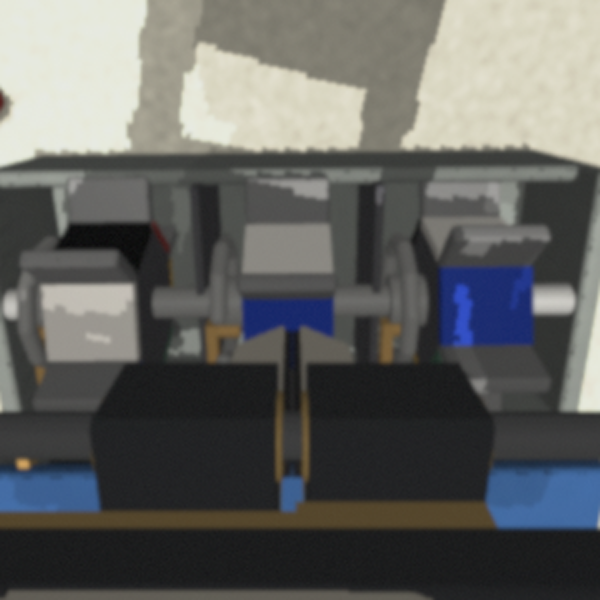

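>>> send_rows(
  motion=[
    [[0.001,0,0,0],[0.0015,0,0,0],[0.0015,0,0,0],[0.0015,-0.04,0,0],[0.01,-0.085,0.02,0],[0.018,-0.1,0.04,0],[0.018,-0.1,0.066,0],[0.018,-0.1,0.066,0]],
  ],
)

```text
time: 6.05
tool_pos: [0.468, 0.1077, 0.2197]
tool_rot: [-1.57, -0.008, 0.184]
contact_force: [0.3, 0.0, 0.1]
opening: 0.0006
```

```bash
python3 - <<'E'
from h import *
st()
c=read_camera("wrist");np.savez("w5.npz",**c)
cv2.imwrite("pics/w5.png",cv2.resize(c["frame"][60:260,60:410,::-1],None,fx=2,fy=2,interpolation=cv2.INTER_CUBIC))
# predicted points for middle wheel at phi=0,+-10: face centre and near/far lug tips
for y in(0,):
  for d in(-10,-5,0,5,10):
    o=[]
    for a,r in((0,.028),(-30,.048),(30,.048)):
        q=np.radians(a+d);o.append(((proj(c,tow((r*np.sin(q),y,.06+r*np.cos(q)),O,YAW))[0]-(60,60))*2).round(1).tolist())
    print(d,o)
E
```

```text
t 6.05 case xyz mm [ 22.8  69.7 219.7] rot [-1.5703 -0.0076  0.1835] F [ 0.3 -0.   0.1]
-10 [[253.8, 204.0], [244.7, 153.9], [248.5, 254.7]]
-5 [[254.0, 208.8], [243.8, 161.7], [250.0, 261.3]]
0 [[254.4, 213.6], [243.2, 170.0], [251.6, 267.2]]
5 [[254.8, 218.2], [242.8, 178.6], [253.3, 272.4]]
10 [[255.3, 222.7], [242.6, 187.5], [255.0, 276.9]]
```

View pics/w5.png

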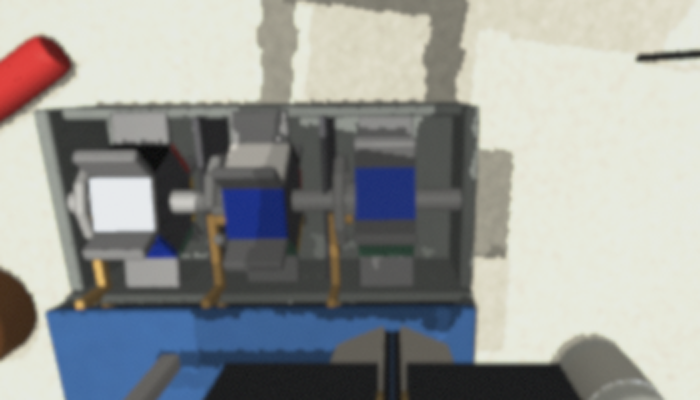

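Middle is squarely blue: face centre at row 213, and the prediction for 0° is 213.6. Now the left wheel, first stroke.

>>> send_rows(
  motion=[
    [[0,0.04,-0.002,0],[0,0.08,-0.002,0],[0,0.1,-0.002,0],[0,0.1,-0.002,0],[0,0.1,-0.002,0]],
  ],
)

```text
time: 6.6
tool_pos: [0.4693, 0.104, 0.1194]
tool_rot: [-1.571, -0.006, 0.183]
contact_force: [0.6, -0.3, -0.0]
opening: 0.0009
```

>>> send_rows(
  motion=[
    [[-0.006,0,0,0],[-0.012,0,0,0],[-0.018,0,0,0],[-0.024,0,0,0],[-0.03,0,0,0],[-0.035,0,0,0],[-0.038,0,0,0],[-0.038,0,0,0]],
  ],
)

```text
time: 7.4
tool_pos: [0.4312, 0.0971, 0.1191]
tool_rot: [-1.571, -0.005, 0.183]
contact_force: [0.8, -0.7, 0.9]
opening: 0.0001
```

```bash
python3 - <<'E'
from h import *
st()
c=read_camera("wrist")
cv2.imwrite("pics/w6.png",cv2.resize(c["frame"][60:360,110:410,::-1],(600,600),interpolation=cv2.INTER_CUBIC))
E
```

```text
t 7.4 case xyz mm [-15.3  65.9 119.1] rot [-1.571  -0.005   0.1829] F [ 0.7 -0.8  0.9]
```

View pics/w6.png

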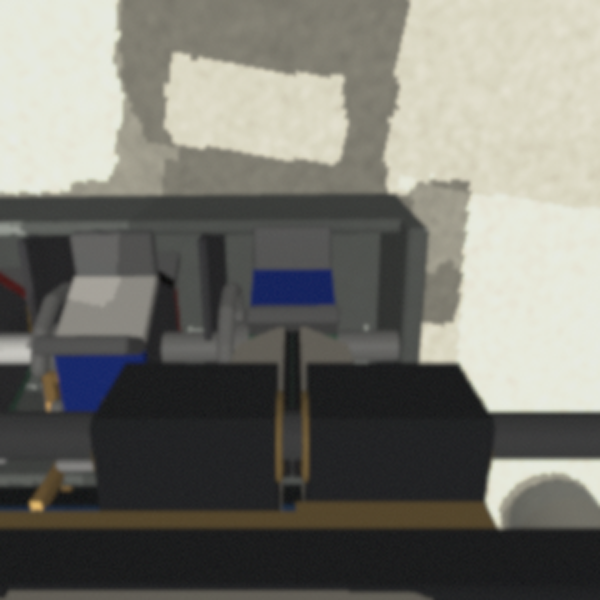

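Left wheel has rolled on, with blue now on the near side at (290,288). Second stroke follows.

>>> send_rows(
  motion=[
    [[0,-0.028,0,0],[0.025,-0.03,0.002,0],[0.05,-0.03,0.002,0],[0.05,-0.016,0.002,0],[0.05,-0.004,0.002,0],[0.05,-0.004,0.002,0]],
  ],
)

```text
time: 8.05
tool_pos: [0.4787, 0.1081, 0.1215]
tool_rot: [-1.57, 0.0, 0.183]
contact_force: [-1.2, 0.2, 0.8]
opening: 0.0005
```

>>> send_rows(
  motion=[
    [[-0.006,0.002,0,0],[-0.012,0.004,0,0],[-0.018,0.004,0,0],[-0.024,0.004,0,0],[-0.03,0.004,0,0],[-0.036,0.004,0,0],[-0.039,0.004,0,0],[-0.039,0.004,0,0]],
  ],
)

```text
time: 8.85
tool_pos: [0.4397, 0.1009, 0.1176]
tool_rot: [-1.57, 0.001, 0.183]
contact_force: [0.0, -0.2, 0.2]
opening: 0.0006
```

```bash
python3 - <<'E'
from h import *
st()
E
```

```text
t 8.85 case xyz mm [ -6.3  68.2 117.6] rot [-1.5703e+00  9.0000e-04  1.8290e-01] F [-0.  -0.2  0.2]
```

>>> send_rows(
  motion=[
    [[0,-0.04,0,0],[0.01,-0.085,-0.02,0],[0.02,-0.1,-0.06,0],[0.03,-0.1,-0.1,0],[0.04,-0.1,-0.132,0],[0.04,-0.1,-0.132,0],[0.04,-0.1,-0.132,0]],
  ],
)

```text
time: 9.55
tool_pos: [0.5024, -0.0219, 0.2168]
tool_rot: [-1.569, 0.003, 0.181]
contact_force: [-0.0, -0.4, 0.3]
opening: 0.0004
```

```bash
cat >> h.py <<'E'
def look(name,x0=60,y0=60,w=350,h=200,ys=(.066,0,-.066)):
    st();c=read_camera("wrist");np.savez(name+".npz",**c)
    cv2.imwrite(f"pics/{name}.png",cv2.resize(c["frame"][y0:y0+h,x0:x0+w,::-1],None,fx=2,fy=2,interpolation=cv2.INTER_CUBIC))
    for y in ys:
      for d in(-10,0,10):
        o=[]
        for a,r in((0,.028),(-30,.048),(30,.048)):
            q=np.radians(a+d);o.append(((proj(c,tow((r*np.sin(q),y,.06+r*np.cos(q)),O,YAW))[0]-(x0,y0))*2).round(0).tolist())
        print(y,d,o)
E
python3 - <<'E'
from h import *
look("w7",100)
E
```

```text
t 9.55 case xyz mm [ 33.2 -64.  216.8] rot [-1.5692  0.0033  0.1813] F [-0.1 -0.4  0.3]
0.066 -10 [[575.0, 187.0], [592.0, 134.0], [586.0, 238.0]]
0.066 0 [[574.0, 197.0], [595.0, 150.0], [580.0, 251.0]]
0.066 10 [[572.0, 206.0], [597.0, 168.0], [573.0, 261.0]]
0 -10 [[441.0, 187.0], [450.0, 135.0], [447.0, 238.0]]
0 0 [[441.0, 197.0], [451.0, 151.0], [444.0, 251.0]]
0 10 [[440.0, 206.0], [452.0, 168.0], [440.0, 262.0]]
-0.066 -10 [[308.0, 187.0], [307.0, 135.0], [308.0, 238.0]]
-0.066 0 [[308.0, 197.0], [307.0, 151.0], [308.0, 251.0]]
-0.066 10 [[308.0, 207.0], [307.0, 169.0], [308.0, 262.0]]
```

View pics/w7.png

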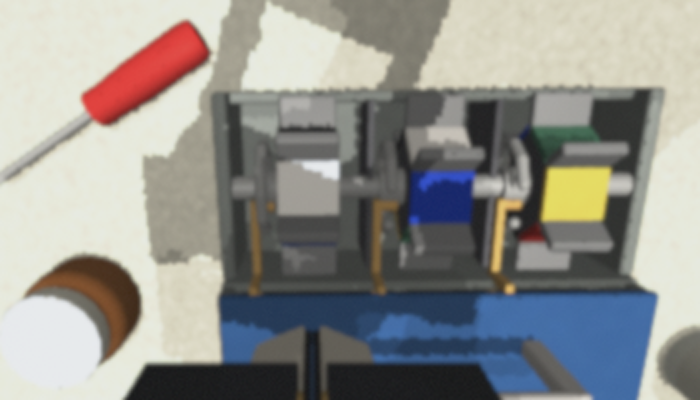

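Left now shows yellow with its centre at row 194 (0° predicts 197), and middle blue is at row 196, so both are close to square. Now the right wheel.

>>> send_rows(
  motion=[
    [[0,0.04,0,0],[0,0.08,0,0],[0,0.095,0,0],[0,0.095,0,0],[0,0.095,0,0]],
  ],
)

```text
time: 10.1
tool_pos: [0.5017, -0.0203, 0.1223]
tool_rot: [-1.569, 0.003, 0.184]
contact_force: [0.4, 1.0, 0.2]
opening: 0.0004
```

>>> send_rows(
  motion=[
    [[-0.007,0.001,0,0],[-0.014,0.003,0,0],[-0.021,0.003,0,0],[-0.028,0.003,0,0],[-0.034,0.003,0,0],[-0.04,0.003,0,0],[-0.044,0.003,0,0],[-0.044,0.003,0,0]],
  ],
)

```text
time: 10.9
tool_pos: [0.4577, -0.0284, 0.1194]
tool_rot: [-1.569, 0.005, 0.184]
contact_force: [-0.4, 0.5, 0.4]
opening: 0.0001
```

```bash
python3 - <<'E'
from h import *
st()
E
```

```text
t 10.9 case xyz mm [-12.  -62.2 119.4] rot [-1.5687  0.0045  0.1836] F [-0.3  0.5  0.4]
```

>>> send_rows(
  motion=[
    [[0,-0.028,0,0],[0.025,-0.03,-0.002,0],[0.05,-0.03,-0.002,0],[0.05,-0.016,-0.002,0],[0.05,-0.004,-0.002,0],[0.05,-0.004,-0.002,0]],
  ],
)

```text
time: 11.5
tool_pos: [0.5053, -0.0209, 0.1211]
tool_rot: [-1.567, 0.01, 0.184]
contact_force: [-0.4, -0.4, -0.4]
opening: 0.0006
```

>>> send_rows(
  motion=[
    [[-0.007,0.002,0,0],[-0.014,0.004,0,0],[-0.021,0.004,0,0],[-0.028,0.004,0,0],[-0.034,0.004,0,0],[-0.04,0.004,0,0],[-0.043,0.004,0,0],[-0.043,0.004,0,0]],
  ],
)

```text
time: 12.3
tool_pos: [0.4623, -0.0288, 0.1176]
tool_rot: [-1.567, 0.01, 0.183]
contact_force: [0.9, -0.4, 0.4]
opening: 0.0004
```

```bash
python3 - <<'E'
from h import *
st()
E
```

```text
t 12.3 case xyz mm [ -7.5 -63.5 117.6] rot [-1.5666  0.0104  0.1835] F [ 0.8 -0.5  0.4]
```

>>> send_rows(
  motion=[
    [[0,-0.04,0,0],[0.01,-0.085,0.02,0],[0.02,-0.1,0.04,0],[0.03,-0.1,0.065,0],[0.03,-0.1,0.065,0],[0.03,-0.1,0.065,0]],
  ],
)

```text
time: 12.9
tool_pos: [0.4804, 0.0405, 0.217]
tool_rot: [-1.567, 0.012, 0.185]
contact_force: [-0.9, 0.2, -0.1]
opening: 0.0006
```

```bash
python3 - <<'E'
from h import *
look("w8",80)
E
```

```text
t 12.9 case xyz mm [ 22.8   1.4 217. ] rot [-1.5666  0.0124  0.1851] F [-0.8  0.4 -0.1]
0.066 -10 [[480.0, 210.0], [489.0, 160.0], [485.0, 261.0]]
0.066 0 [[480.0, 220.0], [490.0, 176.0], [482.0, 274.0]]
0.066 10 [[479.0, 229.0], [491.0, 193.0], [479.0, 283.0]]
0 -10 [[349.0, 210.0], [349.0, 160.0], [349.0, 261.0]]
0 0 [[349.0, 220.0], [349.0, 176.0], [349.0, 273.0]]
0 10 [[349.0, 229.0], [349.0, 193.0], [349.0, 283.0]]
-0.066 -10 [[217.0, 210.0], [208.0, 159.0], [211.0, 261.0]]
-0.066 0 [[217.0, 220.0], [207.0, 175.0], [214.0, 273.0]]
-0.066 10 [[218.0, 229.0], [206.0, 193.0], [218.0, 283.0]]
```

View pics/w8.png

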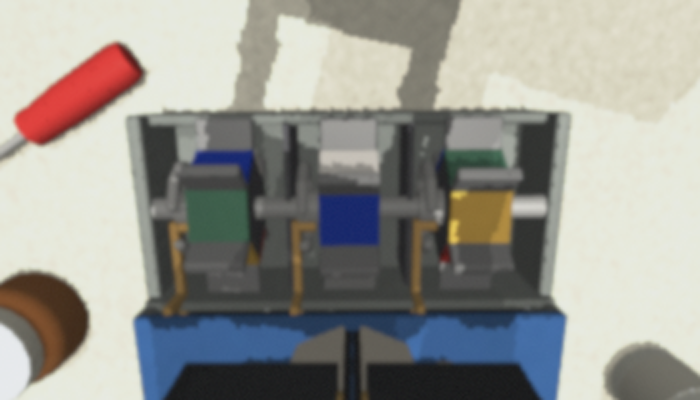

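Code colours are now yellow, blue, green. I'll measure the three face centres more finely from colour masks.

```bash
cat >> h.py <<'E'
def faces(c):
    from scipy.optimize import brentq
    hs=cv2.cvtColor(c["frame"],cv2.COLOR_RGB2HSV)
    for nm,y,lo,hi in(("L yellow",.066,(15,90,60),(35,255,255)),("M blue",0,(112,120,40),(130,255,255)),("R green",-.066,(55,60,30),(90,255,255))):
        m=cv2.inRange(hs,lo,hi);p=proj(c,tow((0,y,.088),O,YAW))[0]
        v=[]
        for dc in range(-8,9):
            col=m[int(p[1])-22:int(p[1])+22,int(round(p[0]))+dc]>0
            i=22;
            if not col[i-3:i+4].all():continue
            a=i
            while a>0 and col[a-1]:a-=1
            b=i
            while b<43 and col[b+1]:b+=1
            v.append((a+b)/2+int(p[1])-22)
        if not v:print(nm,"none");continue
        cv=np.median(v)
        f=lambda d:proj(c,tow((.028*np.sin(d),y,.06+.028*np.cos(d)),O,YAW))[0][1]-cv
        print(nm,len(v),"row",cv,"pred",p[1].round(1),"deg",np.degrees(brentq(f,-.6,.6)).round(1))
E
python3 - <<'E'
from h import *
for n in("w8","w7","w5"):faces(dict(np.load(n+".npz")))
E
```

```text
L yellow 17 row 168.0 pred 169.9 deg -4.1
M blue 17 row 169.0 pred 169.9 deg -1.8
R green 17 row 167.0 pred 169.8 deg -5.8
L yellow 17 row 156.5 pred 158.4 deg -3.8
M blue 17 row 158.0 pred 158.5 deg -1.0
R green none
L yellow none
M blue 17 row 166.0 pred 166.8 deg -1.7
R green none
```

Vision puts left at about -3°, middle about -1° and right about -5°. I'll trim right and left with a small push the other way from inside the top gap.

>>> send_rows(
  motion=[
    [[-0.01,0,-0.03,0],[-0.027,0.02,-0.065,0],[-0.027,0.06,-0.065,0],[-0.027,0.085,-0.065,0],[-0.027,0.098,-0.065,0],[-0.027,0.098,-0.065,0],[-0.027,0.098,-0.065,0]],
  ],
)

```text
time: 13.65
tool_pos: [0.4643, -0.0293, 0.119]
tool_rot: [-1.566, 0.013, 0.183]
contact_force: [0.5, -1.1, 0.7]
opening: 0.0003
```

```bash
python3 - <<'E'
from h import *
st()
E
```

```text
t 13.65 case xyz mm [ -5.7 -64.3 119. ] rot [-1.5664  0.0135  0.1832] F [ 0.3 -1.1  0.7]
```

>>> send_rows(
  motion=[
    [[0.005,0,0,0],[0.009,0,0,0],[0.012,0,0,0],[0.013,0,0,0],[0.013,0,0,0]],
  ],
)

```text
time: 14.15
tool_pos: [0.4771, -0.0268, 0.1189]
tool_rot: [-1.566, 0.013, 0.184]
contact_force: [-1.5, -0.3, 0.2]
opening: 0.0005
```

```bash
python3 - <<'E'
from h import *
st()
E
```

```text
t 14.15 case xyz mm [  7.4 -64.2 118.9] rot [-1.5665  0.0134  0.1835] F [-1.5 -0.   0.2]
```

Contact at 1.5 N as expected. Next I back off, lift and cross to the left wheel for the same trim.

>>> send_rows(
  motion=[
    [[-0.005,0,0,0],[-0.008,-0.035,0,0],[-0.012,-0.045,0.04,0],[-0.012,-0.045,0.08,0],[-0.012,-0.045,0.12,0],[-0.012,-0.045,0.132,0],[-0.012,-0.03,0.132,0],[-0.012,-0.03,0.132,0]],
  ],
)

```text
time: 14.95
tool_pos: [0.4408, 0.1008, 0.1487]
tool_rot: [-1.566, 0.015, 0.185]
contact_force: [-0.2, 0.7, -0.3]
opening: 0.0004
```

>>> send_rows(
  motion=[
    [[0,0.015,0,0],[0,0.03,0,0],[0,0.03,0,0],[0,0.03,0,0]],
  ],
)

```text
time: 15.35
tool_pos: [0.4406, 0.1004, 0.1191]
tool_rot: [-1.566, 0.016, 0.184]
contact_force: [-0.3, -0.9, 0.8]
opening: 0.0005
```

```bash
python3 - <<'E'
from h import *
st()
E
```

```text
t 15.35 case xyz mm [ -5.5  67.5 119.1] rot [-1.5663  0.0155  0.1839] F [-0.5 -0.8  0.8]
```

>>> send_rows(
  motion=[
    [[0.005,0,0,0],[0.009,0,0,0],[0.012,0,0,0],[0.013,0,0,0],[0.013,0,0,0],[0.008,0,0,0],[0.005,-0.03,0,0],[0.005,-0.04,0,0]],
  ],
)

```text
time: 16.15
tool_pos: [0.4468, 0.1014, 0.1609]
tool_rot: [-1.567, 0.012, 0.184]
contact_force: [0.7, -0.0, 0.1]
opening: 0.001
```

>>> send_rows(
  motion=[
    [[0.01,-0.04,-0.03,0],[0.02,-0.06,-0.066,0],[0.023,-0.06,-0.066,0],[0.023,-0.06,-0.066,0]],
  ],
)

```text
time: 16.55
tool_pos: [0.4826, 0.0402, 0.2203]
tool_rot: [-1.567, 0.011, 0.182]
contact_force: [-0.4, 0.4, 0.3]
opening: 0.0002
```

```bash
python3 - <<'E'
from h import *
look("w9",80)
faces(dict(np.load("w9.npz")))
E
```

```text
t 16.55 case xyz mm [ 24.9   0.7 220.3] rot [-1.5665  0.011   0.1821] F [-0.4  0.4  0.3]
0.066 -10 [[480.0, 204.0], [488.0, 154.0], [485.0, 254.0]]
0.066 0 [[480.0, 214.0], [490.0, 170.0], [483.0, 267.0]]
0.066 10 [[479.0, 223.0], [491.0, 187.0], [479.0, 277.0]]
0 -10 [[350.0, 204.0], [350.0, 154.0], [350.0, 254.0]]
0 0 [[350.0, 214.0], [350.0, 170.0], [350.0, 267.0]]
0 10 [[350.0, 223.0], [350.0, 187.0], [350.0, 277.0]]
-0.066 -10 [[219.0, 205.0], [211.0, 154.0], [214.0, 255.0]]
-0.066 0 [[220.0, 214.0], [209.0, 170.0], [217.0, 267.0]]
-0.066 10 [[220.0, 223.0], [209.0, 187.0], [220.0, 277.0]]
L yellow 17 row 167.0 pred 166.9 deg 0.3
M blue 17 row 167.0 pred 167.0 deg 0.0
R green 17 row 167.5 pred 167.1 deg 0.9
```

View pics/w9.png

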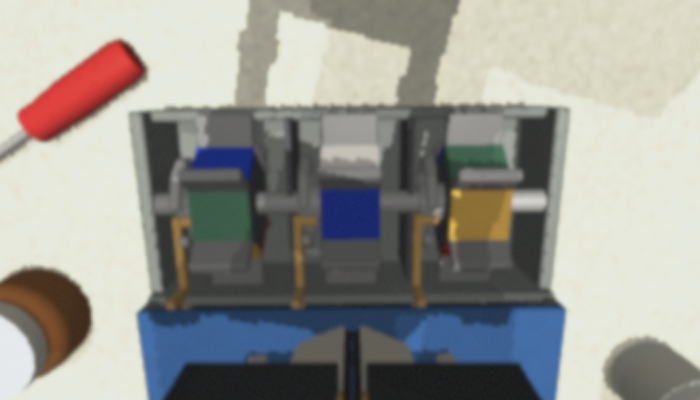

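All three wheels read within about 1° of their code. Next is the lid: place the finger in front of the bar.

>>> send_rows(
  motion=[
    [[0.015,0.02,0,0],[0.033,0.045,0,0],[0.033,0.06,0,0],[0.033,0.06,0,0],[0.033,0.06,0,0]],
  ],
)

```text
time: 17.1
tool_pos: [0.5123, 0.0479, 0.1586]
tool_rot: [-1.565, 0.015, 0.184]
contact_force: [0.1, -0.3, 0.5]
opening: 0.0003
```

```bash
python3 - <<'E'
from h import *
st()
crop("side","s1",165,120,120,100,6)
E
```

```text
t 17.1 case xyz mm [ 55.6   2.9 158.6] rot [-1.5653  0.0153  0.1844] F [ 0.1 -0.4  0.5]
```

View pics/s1.png

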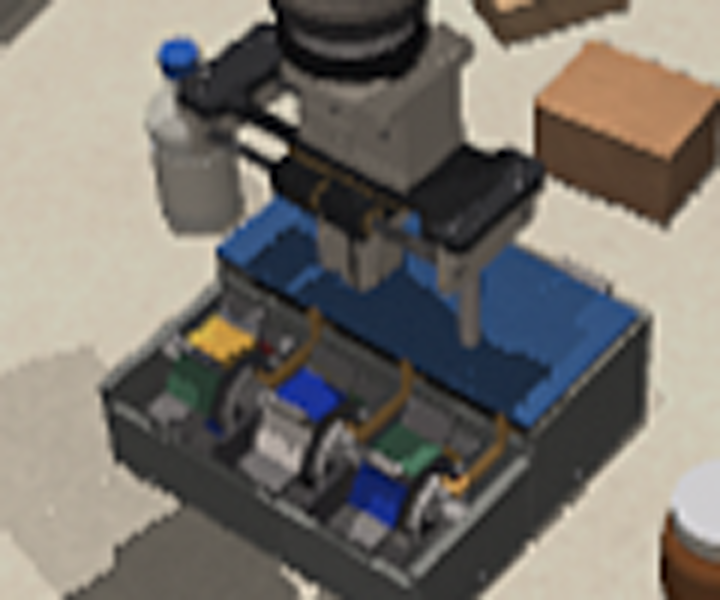

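The finger sits in front of the bar, with body clearance. Pushing the lid in two arcs.

>>> send_rows(
  motion=[
    [[0.01,0,-0.003,0],[0.018,-0.008,-0.003,0],[0.027,-0.017,-0.003,0],[0.037,-0.024,-0.003,0],[0.048,-0.029,-0.003,0],[0.059,-0.033,-0.003,0],[0.071,-0.036,-0.003,0],[0.071,-0.036,-0.003,0]],
  ],
)

```text
time: 17.95
tool_pos: [0.5851, 0.0579, 0.1956]
tool_rot: [-1.566, 0.011, 0.184]
contact_force: [1.3, -0.2, 0.4]
opening: 0.0004
```

```bash
python3 - <<'E'
from h import *
st()
crop("side","s2",165,100,120,100,6)
E
```

```text
t 17.95 case xyz mm [128.9  -0.5 195.6] rot [-1.5661  0.0109  0.1844] F [ 1.2 -0.4  0.4]
```

View pics/s2.png

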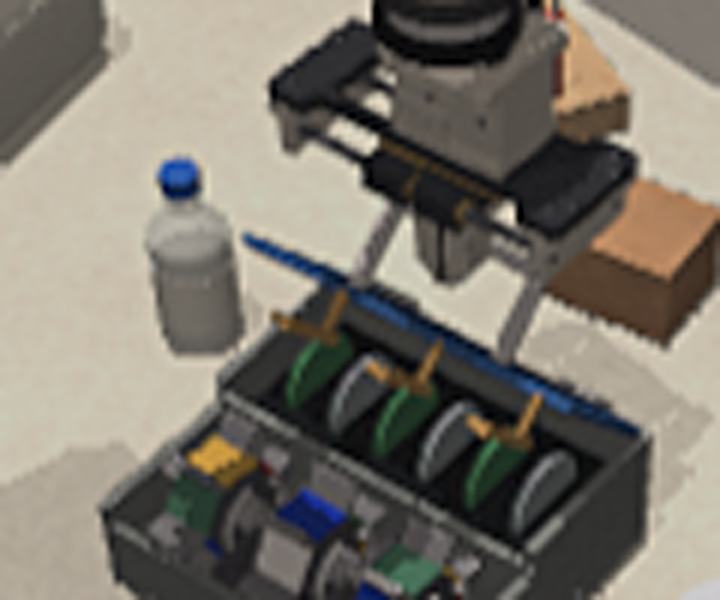

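Lid at about 45° and moving freely. I continue to just short of upright, then measure.

>>> send_rows(
  motion=[
    [[0.011,0,0,0],[0.022,0.001,0,0],[0.034,0.003,0,0],[0.044,0.006,0,0],[0.052,0.01,0,0],[0.058,0.013,0,0],[0.06,0.014,0,0],[0.06,0.014,0,0]],
  ],
)

```text
time: 18.8
tool_pos: [0.6436, 0.0687, 0.1798]
tool_rot: [-1.566, 0.011, 0.184]
contact_force: [-1.2, 0.5, -0.3]
opening: 0.0008
```

```bash
python3 - <<'E'
from h import *
st()
c=crop("side","s3",165,90,130,110,6)
for th in(80,85,90,95):
    t=np.radians(th);out=[]
    for y in(.113,-.113):
        for off in(-.0035,.0035):
            # panel edge: distance .105 from hinge, offset normal (panel top side -> +x when upright)
            p=(.155-.105*np.cos(t)+off*np.sin(t),y,.092+.105*np.sin(t)+off*np.cos(t))
            out.append(((proj(c,tow(p,O,YAW))[0]-(165,90))*6).round(0).tolist())
    print(th,out)
E
```

```text
t 18.8 case xyz mm [188.4  -0.4 179.8] rot [-1.5661  0.0115  0.1843] F [-1.1  0.7 -0.3]
80 [[293.0, 212.0], [301.0, 204.0], [623.0, 381.0], [630.0, 372.0]]
85 [[304.0, 202.0], [312.0, 195.0], [633.0, 370.0], [640.0, 362.0]]
90 [[314.0, 193.0], [322.0, 186.0], [643.0, 359.0], [651.0, 352.0]]
95 [[325.0, 184.0], [333.0, 179.0], [653.0, 350.0], [660.0, 343.0]]
```

View pics/s3.png

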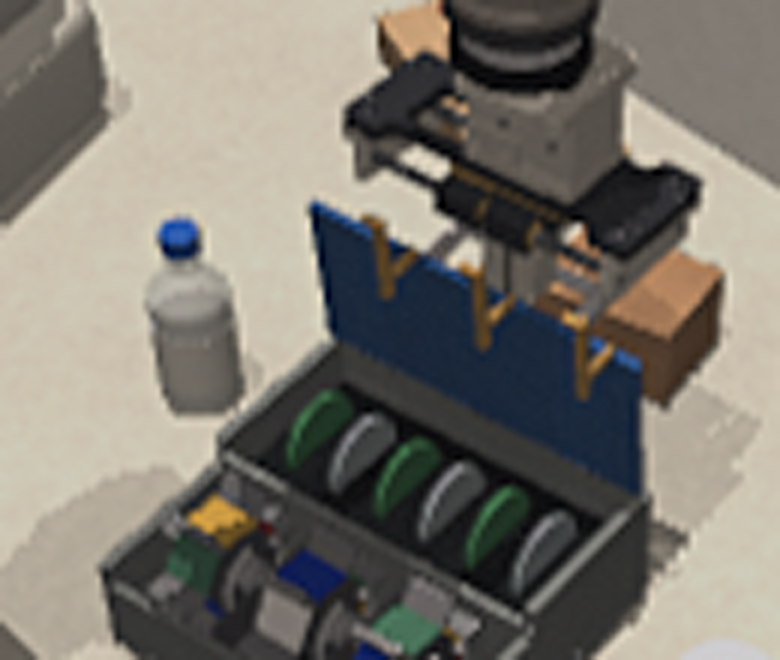

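Lid edge corners at (312,202) and (640,362) match 85°. A last nudge of 8 mm.

>>> send_rows(
  motion=[
    [[0.003,0.002,0,0],[0.006,0.003,0,0],[0.008,0.004,0,0],[0.008,0.004,0,0]],
  ],
)

```text
time: 19.25
tool_pos: [0.6511, 0.0702, 0.1753]
tool_rot: [-1.566, 0.012, 0.184]
contact_force: [-3.6, -0.9, -2.2]
opening: 0.0004
```

```bash
python3 - <<'E'
from h import *
st()
c=crop("side","s4",165,90,130,110,6)
E
```

```text
t 19.25 case xyz mm [196.1  -0.3 175.3] rot [-1.566   0.0124  0.1843] F [-3.8 -0.2 -2.2]
```

View pics/s4.png

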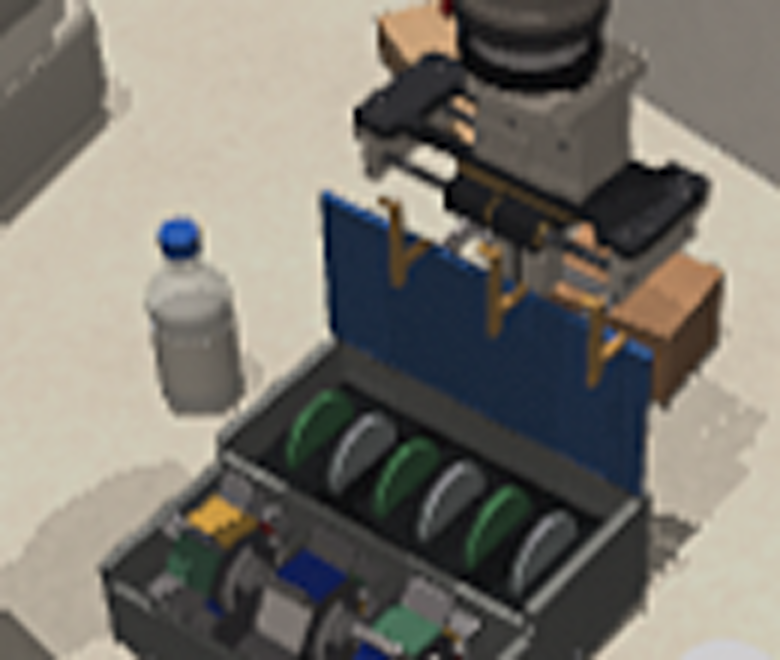

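Corners are at (322,191) and (652,350), matching 90°. I back off the bar and lift out.

>>> send_rows(
  motion=[
    [[-0.004,0,0,0],[-0.006,-0.01,0,0],[-0.006,-0.04,0,0],[-0.006,-0.08,0,0],[-0.006,-0.11,0,0],[-0.006,-0.11,0,0]],
  ],
)

```text
time: 19.9
tool_pos: [0.6486, 0.0689, 0.2926]
tool_rot: [-1.568, -0.0, 0.184]
contact_force: [0.7, -0.2, -0.0]
opening: 0.0002
```

>>> send_rows(
  motion=[
    [[-0.04,-0.01,-0.03,0],[-0.08,-0.02,-0.06,0],[-0.12,-0.02,-0.08,0],[-0.15,-0.02,-0.08,0],[-0.15,-0.02,-0.08,0],[-0.15,-0.02,-0.08,0]],
  ],
)

```text
time: 20.5
tool_pos: [0.5159, -0.0375, 0.3132]
tool_rot: [-1.569, -0.002, 0.184]
contact_force: [-1.0, 0.2, -0.4]
opening: 0.0006
```

```bash
python3 - <<'E'
from h import *
st()
c=crop("side","s5",165,90,130,110,6)
w=read_camera("wrist");faces(w)
t=read_camera("top");cv2.imwrite("pics/t5.png",t["frame"][:,:,::-1])
E
```

```text
t 20.5 case xyz mm [ 43.7 -81.7 313.2] rot [-1.5688 -0.0022  0.1836] F [-0.9  0.4 -0.4]
L yellow 17 row 136.0 pred 135.9 deg 0.2
M blue 17 row 135.5 pred 135.9 deg -1.0
R green 17 row 136.0 pred 135.8 deg 0.5
```

View pics/s5.png

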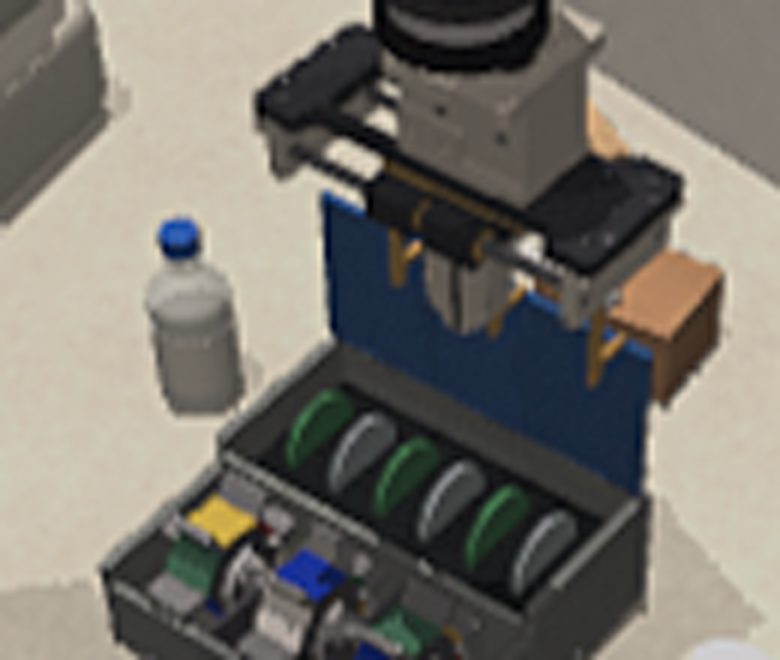

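View pics/t5.png

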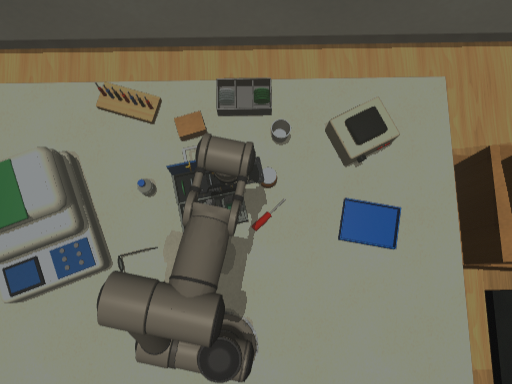

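The lid stands freely at 90° (corners at (322,191) and (651,352)), the wheels read within 1°, and the bystanders in the top view are where they were. I'm handing in.

```bash
python3 -c "
from cell import hand_in
print(hand_in())"
```

```text
the job is handed in; nothing more can be done
None
```

The job is done and handed in at 20.5 s. The wheels show yellow, blue, green from left to right, and the lid stands upright on its own with the arm clear of everything.

- **Wheels:** I pushed each wheel round by its lugs in two strokes. I then trimmed the left and right wheels, because the camera showed them about 3° and 5° short. The last wrist view, after the lid was up, puts the left wheel at +0.2°, the middle at -1.0° and the right at +0.5° from square.
- **Lid:** I pushed it up by its handle bar with the shut fingers, then backed off and lifted clear. In the side view its top corners match the 90° prediction to within about a degree, and they did not move after release.
- **Other things on the counter:** The bottle, jar, screwdriver, tray, carton, cup and spectacles look unmoved in the top view, though the arm hides part of it and I judged this by eye only.
- **Forces:** The highest contact force I read was about 4 N.
- **Disagreements:** The three cameras' separate estimates of the case position differed by up to about 7 mm sideways (side view against wrist view) and 2 mm in depth. I set the position between them; the wheel faces and stroke ends agreed with it to within about 2°. No check failed at the end.

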